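Clear the tea chest and hold its lid half open

TASK

I want to pick a tea bag, but the salt shaker is standing on the lid of the closed tea chest. Stand the shaker upright on the round cork mat, then raise the lid by the T-shaped pull on it and hold it half-way open, at 45 degrees; the lid falls shut if it is let go, so finish while still holding the pull. Leave the timer and the cup where they are.

Things in the scene. Friction and masses are not known exactly. Their poses are not given: they have to be found in the camera images.
- salt_center (a point): salt shaker with a grey domed cap, upright and round, 44 mm in diameter, 90 mm high, loose, about 0.1 kg; at first it stands on the closed lid of the tea chest. This point is its centre, 45 mm above its foot; z is its upright axis
- mat_top (a point): round flat cork mat, 110 mm in diameter, 8 mm thick, fixed on the worktop to the left or to the right of the chest. This point is the centre of its upper face
- pull: wooden dowel of the T-shaped pull on the lid, 16 mm in diameter, 30 mm long, brass collar round its middle. Origin at its centre, 27 mm above the lid; y along it, parallel to the hinge. It turns about its own length on the stem: pinch it across its two ends (30 mm) and swing it up. With the lid shut it is 148 mm in front of the hinge axis and 38 mm higher, 101 mm above the worktop
- pull_foot (a point): foot of the pull's brass stem (10 mm in diameter) on the lid's upper face, under the dowel's centre; z points out of the lid, x towards the hinge; it turns with the lid
- chest_hinge (a point): middle of the hinge axis of the lid, at the back of the wooden tea chest, 63 mm above the worktop; y lies along the hinge axis, x points to the back of the chest (away from the pull). The chest is fixed to the worktop: 160 mm deep, 230 mm wide; the upper face of its closed lid (165 x 236 mm) is 74 mm above the worktop
- chest_lid (a joint): opening angle of the lid in rad: 0 shut, 0.785 half-way (45 degrees), 1.69 fully open; the lid weighs about 0.3 kg and falls shut by its own weight; holding it half-way takes about 1 to 2 N at the pull
- timer: round kitchen timer, 63 mm in diameter, 48 mm high, on the worktop on the side of the chest where the mat is not; origin under its centre; leave alone
- cup: small striped cup, 65 mm in diameter, 50 mm high, to the left of the chest and farther back; origin under its centre; leave alone
Things that resemble listed ones, but are neither listed nor needed, are in the scene too. What is shaped like the part that bears mat_top but blue or turquoise is not meant.

How it is judged:
By the outcome, as a careful person would: the job done as asked, in the order asked, and still so for the second after the job is handed in, while the arm keeps its last pose, push and grip.
It also fails if it takes over 51 s, if anything falls off the work surface, if the arm or the gripper's body presses on something with over 40 N, if the wrist force passes 120 N, or if a joint passes its speed limit or range.

ROBOT

A 7-joint arm with a two-finger parallel gripper is mounted at the origin on a cart in front of the work surface, level with it; the furniture and walls round the work are solid. World frame = base frame: x ahead of the robot, y to its left, z up, the work surface at z = 0. Lengths are in m, angles in rad, forces in N, time in s.
With the tool pointing down it reaches from about 0.425 to 1.025 m from the base axis. Payload 9.4 kg.
Tool frame: the origin (TCP) lies on the centre line of the jaws, within the pads' length; the fingertips stand 22 mm ahead of it and the grasp point (between the pads) lies 3 mm ahead of it; z points along the fingers, y is the line along which they close (so a half turn about z gives the same grasp; the last joint's range is limited). The gripper opens to 85 mm and grips with 20 to 120 N. Pads are 22 mm wide; open, the fingers measure 114 mm over their backs; the gripper's body (76 mm by 85 mm) begins 54 mm behind the grasp point. The pads swing forward as they close: fully open they stand 13 mm farther back than shut.
Start: joints at [-1.337, 0.599, -0.003, 1.599, 0.002, 0.943, -0.08], TCP at [0.222, 0.69, 0.253] pointing down, gripper open.
Joint ranges: [-2.57, 2.57], [-0.35, 1.97], [-1.29, 1.29], [0.11, 2.56], [-1.05, 4.19], [0.11, 1.86], [-2.63, 2.63]. Speed limits (rad/s): [2.22, 2.22, 3.01, 3.01, 3.14, 3.14, 3.14].

INTERFACE

Orientations are given as [roll, pitch, yaw] about the fixed x, y, z axes, in that order (R = Rz(yaw) Ry(pitch) Rx(roll)).
In Python, from workcell import robot gives the robot as it stands.
- The arm moves only by the tool step_arm, never from a script. Its argument "rows" is a list of rows, each a list of 7 numbers: the turn, a rotation vector about the tool's x, y, z in degrees, then the shift along the tool's x, y, z in m, then the opening, from 0 (shut) to 1 (fully open). In form: [[ax, ay, az, tx, ty, tz, claw], ...]. A call has 1 to 10 rows; each row shifts and turns the commanded pose from where the row before left it, along the tool's axes as they then stand; what a row does not reach is not made up. A row lasts 1/8 s, in which the tool goes at most 62.5 mm and 10.7 degrees, less where a joint would pass 70% of its speed; a pose out of reach is approached as far as the arm can. A call with a gripper value outside its range is refused whole. The fingers move at their own pace and stop on an object; "squeeze" is the grip in N (left out, the last holds). Time passes only in rows, so rows that do not move let the fingers close. It gives the time, the measured TCP pose, the force, the opening and the grip force at its end, in the units of the state.
- robot.read_state(): the state, without advancing time (a new reading comes with each control period).
- robot.grab_frame(name): name is "scene" or "top"; returns a dict with "img" (384x512x3 uint8, red, green, blue), "intrinsics" (3x3 intrinsics, pixels), "cam_to_world" (4x4, takes a point from camera to world coordinates). Camera axes: x right, y up, looking along -z (the intrinsics and any distortion apply to the point x, -y, -z); pixel columns grow to the right and rows downward; lengths in m; the calibration is good to about 2 mm. A picture is of the moment at which its call begins. There is no depth.
- robot.close_job(): hands the job in; it is judged then, once.
The state is a dict: "time": time; "joints": joint angles; "joint_velocities": joint speeds; "tau": joint torques, N m; "tool_pos": TCP position; "tool_rot": TCP orientation; "wrist_force": force on the tool from outside, world axes, zero at the start; "torque": the same for the moment, N m; "opening": opening from 0.0 (shut) to 1.0 (fully open); "finger_force": force on a finger pad.
Only numpy, scipy, OpenCV 4.12 (cv2) and the standard library are available. Lean on these libraries where they do the work, as an engineer would, in place of code of your own. Each camera call takes 0.05 s, during which the arm holds its last target. There are 200 camera calls.

## Working session

There is one attempt and no reset: what is moved stays moved. The work goes in short steps, Python scripts to look and compute and a tool call to move; the robot and the scene stay as the last step left them, time stands still between calls to the robot, and variables do not carry over. Pictures are saved under pics/ and viewed, at most 10 in all, crops included, and the job is handed in when it is done.

Besides the shell and the picture viewer there is one more tool, called after "Emit:" in YAML: its name, and indented under it one key for each argument. step_arm: Moves the arm, as the interface text tells. Its arguments: {"type":"object","properties":{"rows":{"type":"array","items":{"type":"array","items":{"type":"number"}}},"squeeze":{"type":"number"}},"required":["rows"]}

```bash
mkdir -p pics; ls
python3 - <<'E'
from workcell import robot
import cv2,numpy as np
np.set_printoptions(precision=4,suppress=True)
for n in("scene","top"):
    f=robot.grab_frame(n); cv2.imwrite(f"pics/{n}0.png",f["img"][:,:,::-1]); print(n,f["intrinsics"],f["cam_to_world"],[k for k in f])
print(robot.read_state())
E
```

```text
pics
scene [[492.8118   0.     258.5738]
 [  0.     492.8118 189.4661]
 [  0.       0.       1.    ]] [[-0.6685  0.2923 -0.6838 -0.3351]
 [-0.7434 -0.2872  0.604   0.9571]
 [-0.0198  0.9122  0.4093  0.5731]
 [ 0.      0.      0.      1.    ]] ['img', 'intrinsics', 'cam_to_world']
top [[409.8365   0.     256.8255]
 [  0.     409.8365 191.1736]
 [  0.       0.       1.    ]] [[ 0.025   0.9833 -0.1801  0.265 ]
 [-0.9997  0.0244 -0.0054  0.2637]
 [-0.001   0.1802  0.9836  1.2541]
 [ 0.      0.      0.      1.    ]] ['img', 'intrinsics', 'cam_to_world']
{'time': 0.1, 'joints': array([-1.3367,  0.6   , -0.0026,  1.6001,  0.0018,  0.9429, -0.0798]), 'joint_velocities': array([ 0.0007, -0.0017,  0.0005, -0.0014,  0.0004,  0.0008,  0.0001]), 'tau': array([  0.0049, -77.7996,   1.5696, -25.8626,   0.0126,   0.0055,
        -0.    ]), 'tool_pos': array([0.2216, 0.6899, 0.2525]), 'tool_rot': array([-3.1402,  0.0001,  2.8308]), 'wrist_force': array([-0.3125, -0.1621,  0.1231]), 'torque': array([-0.0407, -0.0318, -0.0159]), 'finger_force': 0.0, 'opening': 1.0000162474875036}
```

View pics/scene0.png

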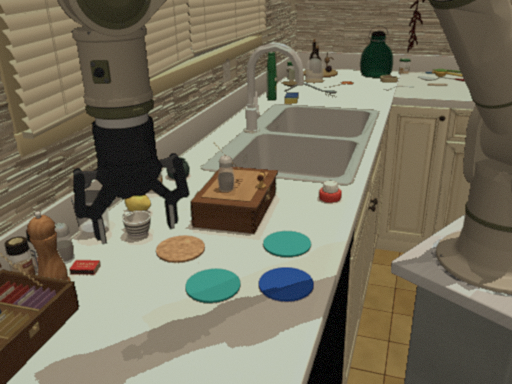

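View pics/top0.png

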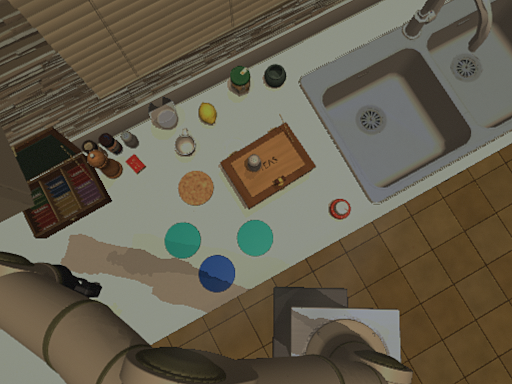

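The scene view shows the chest near (235,198), with the shaker on its lid at (226,172), the pull at (262,180), the cork mat at (181,248), the timer at (330,190) and the cup at (137,225). In the top view the chest is at (267,165), the shaker at (254,162), the pull at (279,183) and the cork mat at (196,188). Next I'll enlarge the chest in both views.

```bash
cat > h.py <<'E'
import cv2,numpy as np
from workcell import robot
from scipy.spatial.transform import Rotation as Rot
np.set_printoptions(precision=4,suppress=True)
def grab(n,save=None):
    f=robot.grab_frame(n)
    if save: cv2.imwrite(f"pics/{save}.png",f["img"][:,:,::-1])
    return f
def ray(f,uv):
    K=f["intrinsics"];T=f["cam_to_world"]
    d=np.linalg.inv(K)@[uv[0],uv[1],1.]
    return T[:3,3],T[:3,:3]@[d[0],-d[1],-d[2]]
def onz(f,uv,z):
    o,d=ray(f,uv); return o+d*(z-o[2])/d[2]
def proj(f,p):
    T=f["cam_to_world"];c=T[:3,:3].T@(np.asarray(p)-T[:3,3]);q=f["intrinsics"]@[c[0],-c[1],-c[2]];return q[:2]/q[2]
def cross(rays):
    A=sum(np.eye(3)-np.outer(d,d)/(d@d) for o,d in rays);b=sum((np.eye(3)-np.outer(d,d)/(d@d))@o for o,d in rays)
    return np.linalg.solve(A,b)
E
python3 - <<'E'
from h import *
s=grab("scene");t=grab("top")
a=cv2.resize(s["img"][140:240,180:290],None,fx=5,fy=5,interpolation=cv2.INTER_CUBIC)
b=cv2.resize(t["img"][115:215,210:325],None,fx=5,fy=5,interpolation=cv2.INTER_CUBIC)
cv2.imwrite("pics/c1.png",a[:,:,::-1]);cv2.imwrite("pics/c2.png",b[:,:,::-1])
# mat
for f,c in((s,(181,248)),(t,(196,188))):
    h=cv2.cvtColor(f["img"],cv2.COLOR_RGB2HSV);m=cv2.inRange(h,(5,80,60),(20,255,255))
    n,l,st,ce=cv2.connectedComponentsWithStats(m);k=l[c[1],c[0]]
    cs,_=cv2.findContours((l==k).astype(np.uint8),0,1);cs=max(cs,key=cv2.contourArea)
    P=np.array([onz(f,x[0]+0.0,.008)[:2] for x in cs]);(c0,r)=cv2.minEnclosingCircle(P.astype(np.float32))
    print("mat",h[c[1],c[0]],c0,r,P.min(0),P.max(0),st[k])
# brown chest hull in top
h=cv2.cvtColor(t["img"],cv2.COLOR_RGB2HSV)
print(h[165,235],h[175,265],h[190,245],h[150,300])
E
```

```text
mat [ 15 121 168] (0.4949983060359955, 0.46183741092681885) 0.057508356869220734 [0.4385 0.406 ] [0.5521 0.516 ] [ 156  236   49   27 1019]
mat [ 14 150 138] (0.499769926071167, 0.4612169563770294) 0.0547390915453434 [0.4453 0.4065] [0.5527 0.515 ] [178 171  36  35 949]
[ 14 157 135] [ 15 160 132] [ 12 171  88] [ 13 171  85]
```

View pics/c1.png

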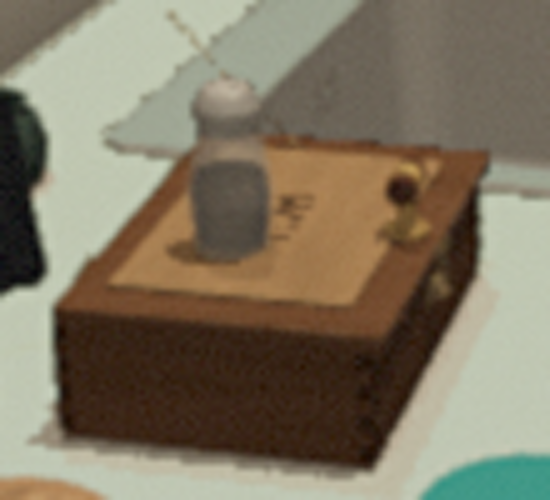

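View pics/c2.png

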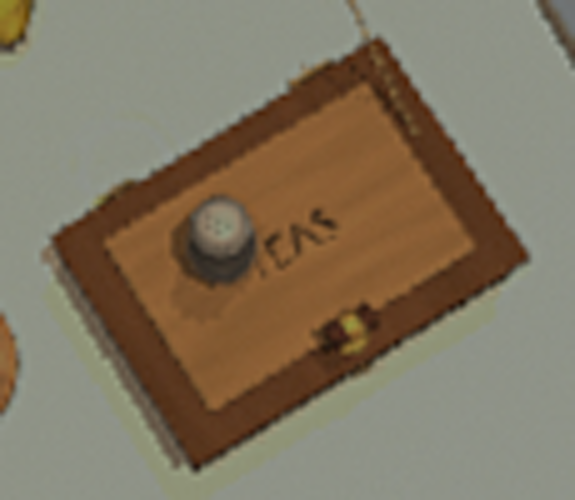

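The scene crop shows the shaker's cap at crop pixel (225,103), its foot near (232,258) and the pull's dowel at (403,187). In the top crop the cap is at (222,225), the pull at (347,332), and the lid corners are at (375,38), (528,258), (195,470) and (50,238).

Run:
```python
from h import *
s=grab("scene");t=grab("top")
S=lambda u,v:((u+.5)/5-.5+180,(v+.5)/5-.5+140)
T=lambda u,v:((u+.5)/5-.5+210,(v+.5)/5-.5+115)
C=np.array([onz(t,T(*c),.074) for c in[(375,38),(528,258),(195,470),(50,238)]])
print("corners",C,[np.linalg.norm(C[i]-C[(i+1)%4]) for i in range(4)])
cs=np.array([onz(s,S(*c),.074) for c in[(375,342),(55,308),(490,152)]]);print("scene corners FL,BL,FR",cs)
e1=C[1]-C[2];e2=C[0]-C[3];y=(C[3]-C[0]+C[2]-C[1]);yaw=np.arctan2(y[1],y[0])-np.pi/2;print("yaw x (to back)",np.degrees(yaw))
x=C[0]-C[1]+C[3]-C[2];print(np.degrees(np.arctan2(x[1],x[0])))
print("salt cap cross",cross([ray(t,T(222,225)),ray(s,S(225,103))]),"top@.155",onz(t,T(222,225),.158))
print("scene foot",onz(s,S(231,258),.074), "scene mid",onz(s,S(230,210),.12))
print("pull cross",cross([ray(t,T(347,332)),ray(s,S(403,188))]),onz(t,T(347,332),.104),onz(s,S(403,188),.101))
for n in [(330,190)]: print("timer",onz(s,n,.03))
print("cup",onz(s,(137,212),.05))
```

```text
corners [[0.6949 0.1917 0.074 ]
 [0.5605 0.0994 0.074 ]
 [0.429  0.2929 0.074 ]
 [0.5657 0.3828 0.074 ]] [np.float64(0.16302552390148575), np.float64(0.2338962472822636), np.float64(0.16359694946409692), np.float64(0.23070567885695267)]
scene corners FL,BL,FR [[0.4282 0.2962 0.074 ]
 [0.5611 0.3807 0.074 ]
 [0.5584 0.0977 0.074 ]]
yaw x (to back) 34.12606994830675
33.91708108842832
salt cap cross [0.555  0.2793 0.1521] top@.155 [0.554  0.2798 0.158 ]
scene foot [0.5476 0.2852 0.074 ] scene mid [0.5094 0.3134 0.12  ]
pull cross [0.5074 0.207  0.1004] [0.5068 0.2073 0.104 ] [0.506  0.2079 0.101 ]
timer [0.436  0.0219 0.03  ]
cup [0.6444 0.4793 0.05  ]
```

Emit:
step_arm:
  rows:
    - [0,0,-10.4,0,0,0,1]
    - [0,0,-10.4,0,0,0,1]
    - [0,0,-10.4,0,0,0,1]
    - [0,0,-10.4,0,0,0,1]
    - [0,0,-10.2,0,0,0,1]
  squeeze: 40

```text
time: 0.92
tool_pos: [0.2218, 0.6902, 0.2532]
tool_rot: [-3.141, -0.0, -2.542]
wrist_force: [-0.7, -0.4, 0.6]
opening: 0.997
finger_force: 0.0
```

Emit:
step_arm:
  rows:
    - [0,0,0,-0.0046,-0.0527,0,1]
    - [0,0,0,-0.0046,-0.0527,0,1]
    - [0,0,0,-0.0046,-0.0527,0,1]
    - [0,0,0,-0.0046,-0.0527,0,1]
    - [0,0,0,-0.0046,-0.0527,0,1]
    - [0,0,0,-0.0046,-0.0527,0,1]
    - [0,0,0,-0.0046,-0.0527,0,1]
    - [0,0,0,-0.0046,-0.0527,0,1]

```text
time: 1.92
tool_pos: [0.489, 0.3599, 0.2534]
tool_rot: [-3.142, 0.0, -2.548]
wrist_force: [0.7, -0.1, -0.9]
opening: 1.001
finger_force: 0.0
```

Emit:
step_arm:
  rows:
    - [0,0,0,-0.0047,-0.052,0,1]
    - [0,0,0,-0.0047,-0.052,0,1]
    - [0,0,0,0,0,0,1]
    - [0,0,0,0,0,0,1]

```text
time: 2.42
tool_pos: [0.5537, 0.2806, 0.2533]
tool_rot: [3.141, -0.0, -2.549]
wrist_force: [-0.3, 0.2, -0.3]
opening: 1.001
finger_force: 0.0
```

Run:
```python
from h import *
s=grab("scene")
cv2.imwrite("pics/c3.png",cv2.resize(s["img"][110:230,170:300],None,fx=5,fy=5,interpolation=cv2.INTER_CUBIC)[:,:,::-1])
st=robot.read_state();p=st["tool_pos"];R=Rot.from_euler("xyz",st["tool_rot"]).as_matrix()
print(p,st["tool_rot"],[R.T@(np.array([.555,.279,.123])-p)])
for q in (p+R@[0,0,.022],[p[0],p[1],.164],[p[0],p[1],.074]): print((proj(s,q)-[170,110])*5+2)
```

```text
[0.5532 0.2813 0.2533] [ 3.1409  0.     -2.5471] [array([-0.0002, -0.0031,  0.1303])]
[264.28    96.6582]
[271.2726 231.5753]
[280.1139 402.4642]
```

View pics/c3.png

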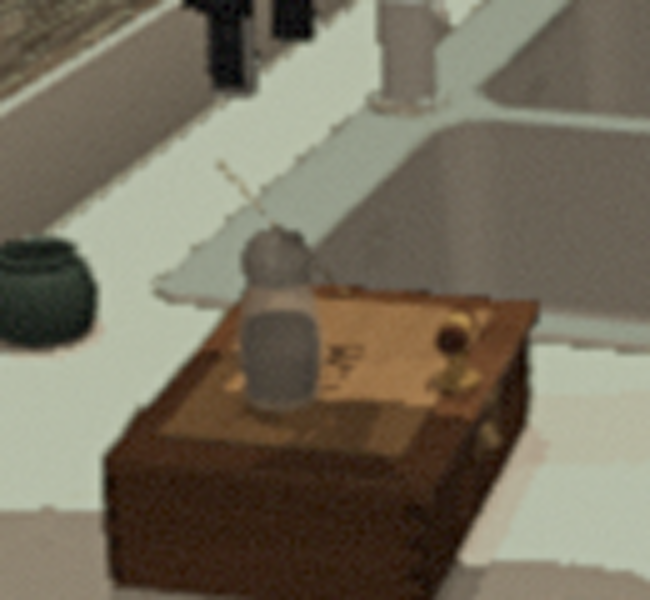

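The shaker's dome top is at (275,228) and its foot at (280,408). The points I predicted under the tool, (271,232) and (280,402), match them, so the tool is centred over the shaker. Next: go down and grip.

Emit:
step_arm:
  rows:
    - [0,0,0,0,-0.003,0.035,1]
    - [0,0,0,0,0,0.035,1]
    - [0,0,0,0,0,0.035,1]
    - [0,0,0,0,0,0.025,1]
    - [0,0,0,0,0,0,1]
    - [0,0,0,0,0,0,0]
    - [0,0,0,0,0,0,0]
    - [0,0,0,0,0,0,0]
    - [0,0,0,0,0,0,0]
    - [0,0,0,0,0,0,0]
  squeeze: 40

```text
time: 3.72
tool_pos: [0.5562, 0.2782, 0.1249]
tool_rot: [-3.141, 0.002, -2.548]
wrist_force: [-0.7, -0.5, 6.5]
opening: 0.461
finger_force: 39.5
```

Emit:
step_arm:
  rows:
    - [0,0,0,0,0,-0.01,0]
    - [0,0,0,0,0,-0.02,0]
    - [0,0,0,0,0,-0.03,0]
    - [0,0,0,0,0,-0.02,0]
    - [0,0,0,0,0,0,0]
    - [0,0,0,0,0,0,0]

```text
time: 4.47
tool_pos: [0.5553, 0.2775, 0.2029]
tool_rot: [-3.142, -0.0, -2.548]
wrist_force: [-0.5, -0.1, -1.4]
opening: 0.463
finger_force: 40.3
```

Run:
```python
from h import *
s=grab("scene")
cv2.imwrite("pics/c4.png",cv2.resize(s["img"][80:210,170:300],None,fx=4.5,fy=4.5,interpolation=cv2.INTER_CUBIC)[:,:,::-1])
st=robot.read_state();p=st["tool_pos"];R=Rot.from_euler("xyz",st["tool_rot"]).as_matrix()
print(p,R,R.T@(np.array([.498,.4615,p[2]])-p),st["opening"])
```

```text
[0.5552 0.2775 0.2026] [[-0.8291 -0.5591 -0.001 ]
 [-0.5591  0.8291 -0.0006]
 [ 0.0012  0.     -1.    ]] [-0.0555  0.1845 -0.0001] 0.460628698143826
```

View pics/c4.png

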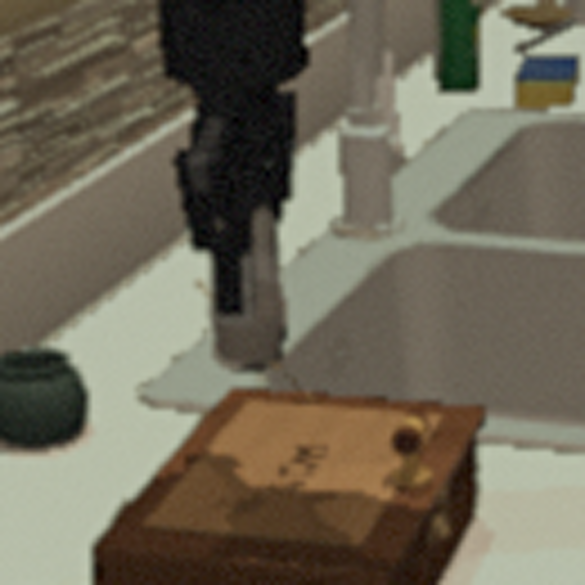

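The shaker hangs upright in the jaws, foot at crop pixel (250,365), and the lid is clear. Next I'll carry it over the mat.

Emit:
step_arm:
  rows:
    - [0,0,0,-0.0055,0.0185,0,0]
    - [0,0,0,-0.0125,0.0415,0,0]
    - [0,0,0,-0.0125,0.0415,0,0]
    - [0,0,0,-0.0125,0.0415,0,0]
    - [0,0,0,-0.0125,0.0415,0,0]
    - [0,0,0,0,0,0.03,0]
    - [0,0,0,0,0,0.04,0]
    - [0,0,0,0,0,0.04,0]
    - [0,0,0,0,0,0.02,0]
    - [0,0,0,0,0,0,0]

```text
time: 5.78
tool_pos: [0.4973, 0.4621, 0.0718]
tool_rot: [-3.141, -0.003, -2.547]
wrist_force: [-0.4, 0.1, 0.7]
opening: 0.462
finger_force: 40.4
```

Emit:
step_arm:
  rows:
    - [0,0,0,0,0,0.005,0]
    - [0,0,0,0,0,0.004,0]
    - [0,0,0,0,0,0.002,0]
    - [0,0,0,0,0,0,0]
    - [0,0,0,0,0,0,0]

```text
time: 6.4
tool_pos: [0.4986, 0.4619, 0.0626]
tool_rot: [3.142, 0.0, -2.548]
wrist_force: [-0.2, 0.1, -1.0]
opening: 0.461
finger_force: 40.4
```

Emit:
step_arm:
  rows:
    - [0,0,0,0,0,0.0015,0]
    - [0,0,0,0,0,0,0]
    - [0,0,0,0,0,0.001,0]
    - [0,0,0,0,0,0,0]

```text
time: 6.9
tool_pos: [0.4984, 0.4618, 0.0597]
tool_rot: [-3.142, -0.0, -2.548]
wrist_force: [-0.3, -0.0, -0.9]
opening: 0.459
finger_force: 40.4
```

Emit:
step_arm:
  rows:
    - [0,0,0,0,0,0.001,0]
    - [0,0,0,0,0,0,0]
    - [0,0,0,0,0,0,0]

```text
time: 7.28
tool_pos: [0.4985, 0.4619, 0.059]
tool_rot: [-3.142, 0.0, -2.548]
wrist_force: [-1.6, -0.9, 3.2]
opening: 0.464
finger_force: 40.8
```

Foot contact. Next: release gently and rise straight up.

Emit:
step_arm:
  rows:
    - [0,0,0,0,0,0,0.55]
    - [0,0,0,0,0,0,0.7]
    - [0,0,0,0,0,0,0.9]
    - [0,0,0,0,0,0,1]
    - [0,0,0,0,0,0,1]
    - [0,0,0,0,0,-0.02,1]
    - [0,0,0,0,0,-0.04,1]
    - [0,0,0,0,0,-0.05,1]
    - [0,0,0,0,0,-0.03,1]
    - [0,0,0,0,0,0,1]

```text
time: 8.52
tool_pos: [0.4994, 0.4629, 0.2032]
tool_rot: [3.14, 0.006, -2.548]
wrist_force: [-0.1, -0.3, 0.2]
opening: 1.002
finger_force: 0.0
```

Run:
```python
from h import *
s=grab("scene");t=grab("top")
a=cv2.resize(s["img"][130:290,130:280],(560,597),interpolation=cv2.INTER_CUBIC)
cv2.imwrite("pics/c5.png",a[:,:,::-1])
st=robot.read_state();p=st["tool_pos"];R=Rot.from_euler("xyz",st["tool_rot"]).as_matrix()
print(p,st["opening"])
for g in ((.507,.207),): print(R.T@(np.array([*g,.2])-p))
```

```text
[0.4984 0.4617 0.1997] 1.0031961547057846
[ 0.1353 -0.216  -0.0004]
```

View pics/c5.png

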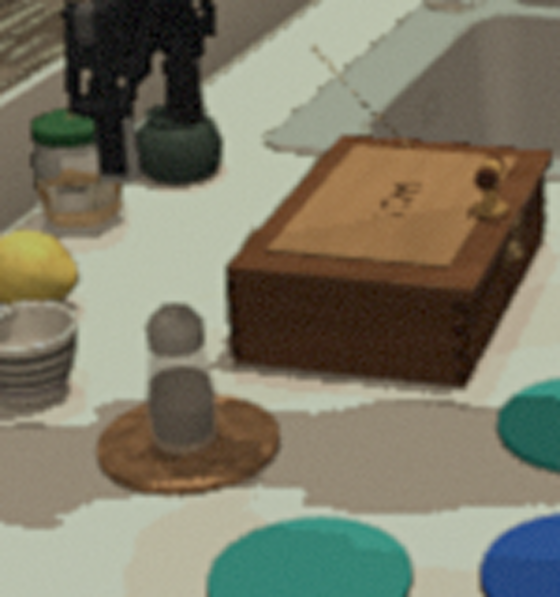

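The shaker stands upright in the middle of the cork mat: its foot is at crop pixel (183,445) and the mat centre at (188,443). The cup has not moved. Next: go over the pull.

Emit:
step_arm:
  rows:
    - [0,0,0,0.017,-0.0274,0,1]
    - [0,0,0,0.03,-0.048,0,1]
    - [0,0,0,0.03,-0.048,0,1]
    - [0,0,0,0.03,-0.048,0,1]
    - [0,0,0,0.028,-0.046,0,1]
    - [0,0,0,0,0,0.03,0.8]
    - [0,0,0,0,0,0.02,0.8]
    - [0,0,0,0,0,0,0.8]
    - [0,0,0,0,0,0,0.8]

```text
time: 9.75
tool_pos: [0.5079, 0.2063, 0.1488]
tool_rot: [3.141, -0.001, -2.548]
wrist_force: [-0.3, -0.5, -0.2]
opening: 0.801
finger_force: 0.0
```

Run:
```python
from h import *
s=grab("scene");t=grab("top")
a=cv2.resize(s["img"][110:220,190:300],(500,500),interpolation=cv2.INTER_CUBIC)
b=cv2.resize(t["img"][140:220,240:320],(300,300),interpolation=cv2.INTER_CUBIC)
c=np.zeros((500,800,3),np.uint8);c[:,:500]=a;c[:300,500:]=b
cv2.imwrite("pics/c6.png",c[:,:,::-1])
st=robot.read_state();p=st["tool_pos"];R=Rot.from_euler("xyz",st["tool_rot"]).as_matrix()
print(p,st["opening"],R.T@(np.array([.508,.206,.106])-p))
for q in (p+R@[0,0,.022],[p[0],p[1],.101],[.508,.206,.101]): print((proj(s,q)-[190,110])*500/110+2)
```

```text
[0.5082 0.2064 0.1494] 0.7995921172654545 [ 0.0005 -0.0002  0.0434]
[319.3839 260.642 ]
[320.3189 305.6185]
[321.2071 305.525 ]
```

View pics/c6.png

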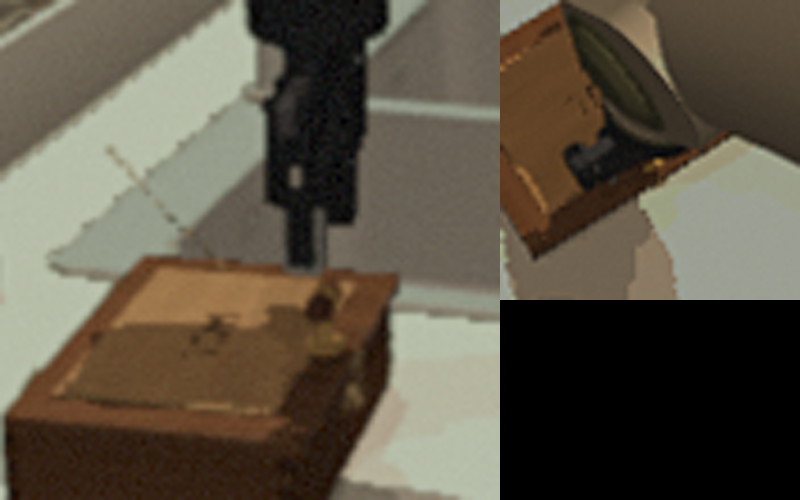

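The dowel shows at (320,303), and I predicted (320,305). The fingers hang directly above it, so I'll descend and pinch.

Emit:
step_arm:
  rows:
    - [0,0,0,0,0,0.02,0.8]
    - [0,0,0,0,0,0.015,0.8]
    - [0,0,0,0,0,0.008,0.8]
    - [0,0,0,0,0,0,0.8]
    - [0,0,0,0,0,0,0]
    - [0,0,0,0,0,0,0]
    - [0,0,0,0,0,0,0]
    - [0,0,0,0,0,0,0]
    - [0,0,0,0,0,0,0]
  squeeze: 60

```text
time: 10.98
tool_pos: [0.5103, 0.2033, 0.107]
tool_rot: [-3.138, 0.001, -2.552]
wrist_force: [5.7, -10.8, 8.0]
opening: 0.335
finger_force: 58.6
```

Pinched: the opening is 28 mm against the 30 mm dowel. There is a small sideways preload of about 12 N, so I'll shift about 4 mm to relieve it, then start the arc.

Emit:
step_arm:
  rows:
    - [0,0,0,0,-0.002,-0.001,0]
    - [0,0,0,0,-0.002,-0.001,0]
    - [0,0,0,0,0,0,0]
    - [0,0,0,-0.0019,0,-0.0064,0]
    - [0,0,0,-0.002,0,-0.0064,0]
    - [0,0,0,-0.0024,0,-0.0062,0]
    - [0,0,0,-0.0026,0,-0.0062,0]
    - [0,0,0,0,0,0,0]

```text
time: 11.98
tool_pos: [0.5183, 0.2082, 0.1337]
tool_rot: [-3.142, 0.002, -2.548]
wrist_force: [4.5, 1.9, -4.6]
opening: 0.336
finger_force: 59.5
```

Emit:
step_arm:
  rows:
    - [0,0,0,-0.0035,0,-0.006,0]
    - [0,0,0,-0.0031,0,-0.0059,0]
    - [0,0,0,-0.0035,0,-0.0057,0]
    - [0,0,0,-0.0035,0,-0.0056,0]
    - [0,0,0,-0.004,0,-0.0054,0]
    - [0,0,0,-0.004,0,-0.0053,0]
    - [0,0,0,-0.0044,0,-0.005,0]
    - [0,0,0,-0.0045,0,-0.0049,0]
    - [0,0,0,0,0,0,0]

```text
time: 13.1
tool_pos: [0.5436, 0.2251, 0.1771]
tool_rot: [-3.141, 0.001, -2.548]
wrist_force: [6.1, 2.6, -7.6]
opening: 0.333
finger_force: 59.9
```

Emit:
step_arm:
  rows:
    - [0,0,0,-0.006,0,-0.0035,0]
    - [0,0,0,-0.0055,0,-0.0039,0]
    - [0,0,0,-0.0052,0,-0.0042,0]
    - [0,0,0,-0.0054,0,-0.004,0]
    - [0,0,0,-0.0055,0,-0.0037,0]
    - [0,0,0,-0.0056,0,-0.0036,0]
    - [0,0,0,0,0,0,0]
    - [0,0,0,0,0,0,0]

```text
time: 14.1
tool_pos: [0.5693, 0.2422, 0.2006]
tool_rot: [-3.141, -0.003, -2.549]
wrist_force: [-4.4, -4.4, 7.8]
opening: 0.334
finger_force: 61.9
```

Run:
```python
from h import *
s=grab("scene");t=grab("top")
cv2.imwrite("pics/c7.png",cv2.resize(s["img"][80:250,110:300],(670,600),interpolation=cv2.INTER_CUBIC)[:,:,::-1])
st=robot.read_state();p=st["tool_pos"]
print(p,st["wrist_force"],st["opening"])
x=np.array([.829,.559]);d=np.array([(p[:2]-[.5103,.2033])@x,p[2]-.106]);print("shift",d)
from scipy.optimize import least_squares
a=np.radians(np.arange(30,60,1));P=np.c_[.148-.148*np.cos(a)+.038*np.sin(a),.148*np.sin(a)+.038*np.cos(a)-.038]
e=np.linalg.norm(P-d,axis=1);print(np.degrees(a[e.argmin()]),e.min())
# lid front-left corner at angles
for th in (40,45,50):
    c,q=np.cos(np.radians(th)),np.sin(np.radians(th)); h=np.array([.5103+.148*.829,.2033+.148*.559])
    v=np.array([-.165*c+.011*q,.165*q+.011*c]);y=np.array([-.559,.829])*.118
    pt=np.r_[h+v[0]*x+y,.063+v[1]];print(th,(proj(s,pt)-[110,80])*600/170+1.3)
```

```text
[0.5692 0.2422 0.2006] [-4.0803 -3.9534  7.5616] 0.3374672263991021
shift [0.0706 0.0946]
45.0 0.0011064401668058484
40 [441.1063 296.231 ]
45 [424.6088 280.3124]
50 [406.8755 265.6746]
```

View pics/c7.png

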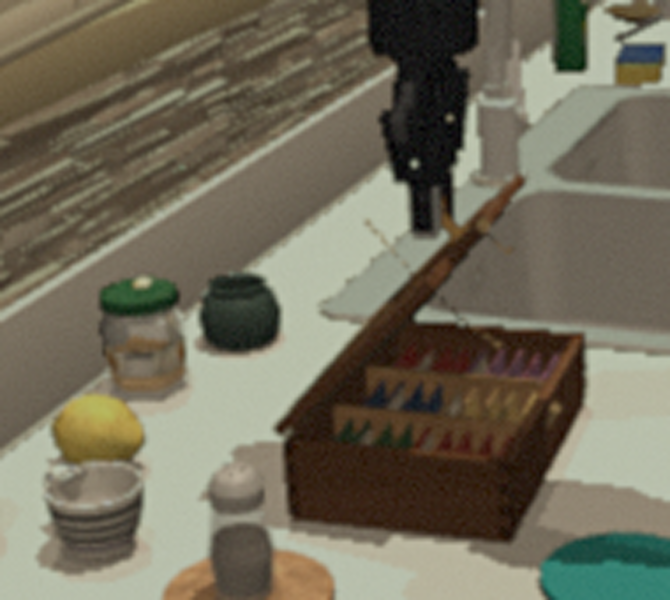

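The lid stands half open and seen edge-on, with the dowel between the fingers at (425,225). The shaker is on the mat at (240,540) and the cup is untouched. The pull's shift from its closed position corresponds to 45.0°. I'll relieve the small radial preload and hold.

Emit:
step_arm:
  rows:
    - [0,0,0,0.0006,0,-0.001,0]
    - [0,0,0,0.0006,0,-0.001,0]
    - [0,0,0,0,0,0,0]
    - [0,0,0,0,0,0,0]
    - [0,0,0,0,0,0,0]
    - [0,0,0,0,0,0,0]

```text
time: 14.95
tool_pos: [0.5698, 0.2426, 0.2013]
tool_rot: [-3.141, 0.0, -2.548]
wrist_force: [5.5, 0.1, -9.4]
opening: 0.334
finger_force: 60.5
```

Emit:
step_arm:
  rows:
    - [0,0,0,-0.0005,0,0.001,0]
    - [0,0,0,0,0,0,0]
    - [0,0,0,0,0,0,0]
    - [0,0,0,0,0,0,0]
    - [0,0,0,0,0,0,0]

```text
time: 15.58
tool_pos: [0.5697, 0.2426, 0.201]
tool_rot: [-3.141, -0.0, -2.548]
wrist_force: [-1.5, -5.8, 4.4]
opening: 0.336
finger_force: 61.9
```

Steady at about 45°, with small forces and a firm grip, so I'm handing in.

```bash
python3 -c "
from h import *
st=robot.read_state();print(st['tool_pos'],st['joint_velocities'].max())
print(robot.close_job())"
```

```text
[0.5697 0.2426 0.201 ] 0.0022310212765152015
the job is handed in; nothing more can be done
None
```

The job is handed in at about 15.6 s: the salt shaker stands upright on the cork mat, the gripper is still holding the lid by its pull at about 45° (worked out from how far the pull moved), and I never touched the timer or the cup.

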